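# Tool check: show the empty holder and the stray screwdriver

### The arm

A 7-joint arm with a two-finger parallel gripper is mounted at the origin on the work surface. World frame = base frame: x ahead of the robot, y to its left, z up, the work surface at z = 0. Lengths are in m, angles in rad, forces in N, time in s.
With the tool pointing down it reaches from about 0.4 to 0.85 m from the base axis. Payload 10.4 kg.
Tool frame: the origin (TCP) lies at the very end of the fingers, on their centre line; the grasp point (between the pads) lies 19 mm behind it (manip.grip_point_offset is the z of the grasp point in the tool frame, in m); z points along the fingers, y is the direction in which the jaws open and shut (so a half turn about z gives the same grasp; the last joint's range is limited). The gripper opens to 85 mm and grips with 20 to 120 N. Pads are 22 mm wide; open, the fingers measure 114 mm over their backs; the gripper's body (76 mm by 85 mm) begins 54 mm behind the grasp point. The pads swing forward as they close: fully open they stand 13 mm farther back than shut.
Start: joints at [-1.294, 0.332, -0.065, 1.46, 0.022, 1.35, -0.088], TCP at [0.185, 0.597, 0.231] pointing down, gripper open.
Joint ranges: [-2.6, 2.6], [-0.5, 2.12], [-1.47, 1.34], [0.16, 2.42], [-1.27, 4.41], [0.06, 2.06], [-2.6, 2.6]. Speed limits (rad/s): [2.22, 2.22, 2.79, 2.79, 3.14, 3.14, 3.14].

### API

Orientations are given as a unit quaternion [x, y, z, w].
In Python, from workcell import manip, camera, get_calibration, hand_in gives the robot as it stands.
- The arm moves only by the shell command python3 -m pendant 'ROWS' [FORCE]. ROWS is JSON, a list of rows, each a list of 5 numbers: the shift along the tool's x, y, z in units of 40 mm (1.0 is 40 mm), then the turn about the tool's z in units of 6 degrees (1.0 is 6 degrees), then the closure, from 0 (fully open) to 1 (shut). A call has 1 to 5 rows; each row is the pose to reach, as a shift and turn from the pose commanded when the call began, along the tool's axes at that moment; what a row does not reach only later rows make up. A row lasts 1/8 s, in which the tool goes at most 62.5 mm and 10.7 degrees, less where a joint would pass 70% of its speed; a pose out of reach is approached as far as the arm can. A call with a gripper value outside its range is refused whole. The fingers move at their own pace and stop on an object; FORCE is the grip in N (left out, the last holds). Time passes only in rows, so rows that repeat a pose let the fingers close. It gives the time, the measured TCP pose, the force and the opening at its end, in the units of the state.
- manip.get_obs(): the state, without advancing time (a new reading comes with each control period).
- camera(name): name is "side" or "top"; returns (picture, depth): 420x560x3 uint8, red, green, blue; 420x560 float32, m along the optical axis (not along the pixel's ray), 0 where there is no reading.
- get_calibration(name): a dict with "vfov" (degrees; the focal length in pixels is half the picture's height over the tangent of half this angle, whatever the lens; pixels are square), "cx", "cy" (the principal point, pixels), "position" and "rotation" of the camera in the world. Camera axes: x right, y down, z forward; pixel columns grow to the right and rows downward; lengths in m; the calibration is good to about 2 mm. A picture is of the moment at which its call begins. get_calibration takes no time and is no camera call.
- hand_in(): hands the job in, once; it reports no verdict.
The state is a dict: "clock": time; "joint_pos": joint angles; "joint_velocities": joint speeds; "tau": joint torques, N m; "position": TCP position; "ee_rot": TCP orientation; "ft_force": force on the tool from outside, world axes, zero at the start; "torque": the same for the moment, N m; "grip_width": opening from 0.0 (shut) to 1.0 (fully open).
Only numpy, scipy, OpenCV 4.12 (cv2) and the standard library are available. Lean on these libraries where they do the work, as an engineer would, in place of code of your own. Each camera call takes 0.05 s, during which the arm holds its last target.

### The job

End-of-shift tool check at the printing bench: one holder in the back row of the tool block has no screwdriver in it. Show me which: point the fingertips at its open hole from just above, a few centimetres off, and stay there for about two seconds; then point in the same way at the handle of the screwdriver lying on the bench that belongs there, and finish while still pointing at it. Touch and move nothing, and keep well above the other tools so that you point at none of them.

Things in the scene. Friction and masses are not known exactly. Their poses are not given: they have to be found in the camera images.
- empty_holder_mouth (a point): centre of the open round hole (19 mm wide) in the top of the one back-row holder without a screwdriver, 101 mm above the bench. Which of the five is empty changes. z up, y along the row, x square to it, away from the robot. Fixed. Neighbouring handles, 50 mm to either side, rise up to 66 mm above this point
- stray_handle (a point): centre of the handle of the only screwdriver lying on the bench, at 12 mm above it: blue eight-sided handle 62 mm long, 24 mm thick, then a 12 mm neck and a 75 mm thin steel shaft with a flat tip. x runs along the tool from the handle to the tip (the handle reaches 31 mm to either side of this point), y across it, z up. Loose, 40 to 85 g
- driver_a_top (a point): one of the four screwdrivers standing handle up in the back row (holder pitch 50 mm): handle 21 mm thick, standing 56 mm above its holder; steel shaft hidden in the holder. This point is the centre of the handle's upper end; z up. Loose; leave it alone
- driver_b_top (a point): one of the four screwdrivers standing handle up in the back row (holder pitch 50 mm): handle 26 mm thick, standing 66 mm above its holder; steel shaft hidden in the holder. This point is the centre of the handle's upper end; z up. Loose; leave it alone
- driver_c_top (a point): one of the four screwdrivers standing handle up in the back row (holder pitch 50 mm): handle 23 mm thick, standing 60 mm above its holder; steel shaft hidden in the holder. This point is the centre of the handle's upper end; z up. Loose; leave it alone
- driver_d_top (a point): one of the four screwdrivers standing handle up in the back row (holder pitch 50 mm): handle 25 mm thick, standing 64 mm above its holder; steel shaft hidden in the holder. This point is the centre of the handle's upper end; z up. Loose; leave it alone
- pliers_mid (a point): middle of the pliers lying flat on the bench, 145 mm long, 13 mm thick, 55 mm wide over the blue grips, steel jaws; x along them to the jaws, z up; the point is 6.5 mm above the bench. Loose; leave alone
- deburrer_mid (a point): middle of the handle of the deburring tool lying on the bench: blue handle 98 mm long, 19 mm thick, black cone and a short thin hooked blade (not a screwdriver); x along it to the blade, z up; the point is 9.5 mm above the bench. Loose; leave alone
- glue: glue bottle with a pointed blue cap, 33 mm wide, 90 mm tall, standing in a well of the low front tier of the tool block; origin under its centre, 14 mm above the bench, so it reaches 104 mm. Loose; leave alone
- jar: white screw-cap jar, 33 mm wide, 60 mm tall, in the next well; origin under its centre, 14 mm above the bench. Loose; leave alone
- block: grey printed tool block 130 by 262 mm with a back row of five equal fixed holders, each 50 mm deep, 48.5 mm wide, at 50 mm pitch, their centres 40 mm to its +x; in front a tier 48 mm high with wells and slots, and a sloping strip of brass nozzles along the front edge. Origin under its centre on the bench; y along its length. Fixed
Mind the look-alikes: they are no part of the job. Leave any turquoise or white look-alike of the part that bears stray_handle alone.

How it is judged:
By the outcome, as a careful person would: the job done as asked, in the order asked, and still so for the second after the job is handed in, with the robot touching nothing.
It also fails if it takes over 48 s, if anything falls off the work surface, if the arm or the gripper's body presses on something with over 40 N, if the wrist force passes 120 N, or if a joint passes its speed limit or range.

## Working session

There is one attempt and no reset: what is moved stays moved. The work goes in short steps, Python scripts to look and compute and a shell command to move; the robot and the scene stay as the last step left them, time stands still between calls to the robot, and variables do not carry over. Pictures are saved under pics/ and viewed, and the job is handed in when it is done.

```bash
mkdir -p pics; ls; python3 - <<'E'
from workcell import manip, camera, get_calibration
import cv2, numpy as np
for n in ("side","top"):
    p,d=camera(n); cv2.imwrite(f"pics/{n}0.png",cv2.cvtColor(p,cv2.COLOR_RGB2BGR)); np.savez(f"pics/{n}0.npz",p=p,d=d)
    print(n,get_calibration(n))
print(manip.get_obs())
E
```

```text
pics
side {'vfov': 47.64127219197788, 'cx': 291.1569120966114, 'cy': 212.90262433274347, 'position': array([ 0.188348  , -0.49497051,  0.81519333]), 'rotation': array([ 0.89184203, -0.28857229,  0.1056231 , -0.33194516])}
top {'vfov': 46.14747964710941, 'cx': 277.558741525775, 'cy': 211.39481793625984, 'position': array([ 0.42179717, -0.02747694,  1.18653377]), 'rotation': array([ 0.71417877, -0.69863483,  0.02298301, -0.03646702])}
{'clock': 0.1, 'joint_pos': array([-1.29362218,  0.33278945, -0.06470736,  1.46084135,  0.02160389,
        1.34989168, -0.08852938]), 'joint_velocities': array([-0.00124438,  0.00012655,  0.00201575, -0.00260383,  0.00045282,
       -0.00067709, -0.00044485]), 'tau': array([ 1.52142173e-03, -6.26745272e+01,  4.92140511e-02, -3.92428744e+01,
        1.63280085e-02,  7.18872048e-03, -2.43782364e-05]), 'position': array([0.18446837, 0.59681586, 0.23061514]), 'ee_rot': array([ 1.49327773e-01,  9.88787558e-01, -6.13784105e-04, -6.40077547e-05]), 'ft_force': array([ 0.30659545, -0.10394449,  0.24874797]), 'torque': array([-0.03259753, -0.03933772, -0.0248129 ]), 'grip_width': 0.9975099342012561}
```

View pics/side0.png

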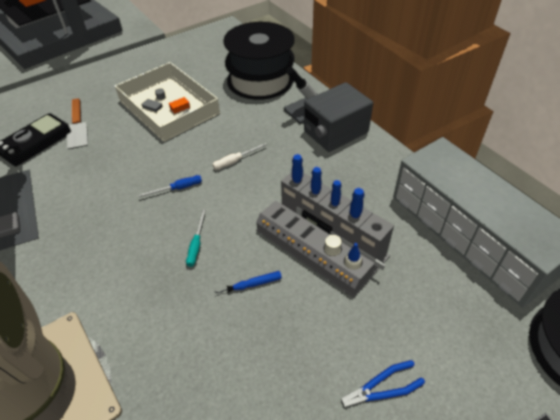

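View pics/top0.png

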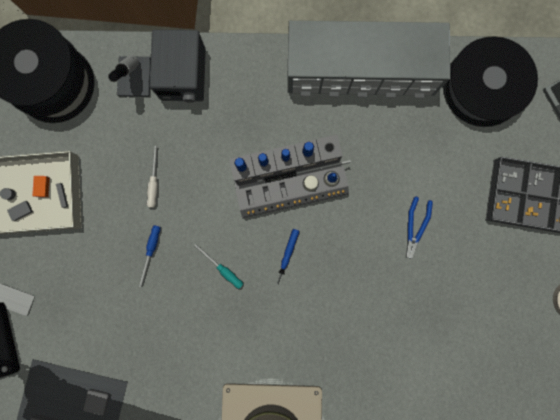

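The top view shows the empty hole at about (329,147), at the right end of the back row. The stray blue screwdriver's handle is at about (153,240), with its shaft running to (141,285). The deburrer at (290,245) and the turquoise and white drivers are look-alikes. Next I'll measure.

```bash
cat > h.py <<'E'
import numpy as np, cv2
from scipy.spatial.transform import Rotation as R
from workcell import get_calibration
def ray(n,uv):
    c=get_calibration(n); f=210/np.tan(np.radians(c['vfov']/2))
    q=R.from_quat(c['rotation']); 
    return c['position'], q.apply([(uv[0]-c['cx'])/f,(uv[1]-c['cy'])/f,1.])
def onz(n,uv,z):
    o,d=ray(n,uv); return o+d*(z-o[2])/d[2]
def two(u1,u2):
    a,d=ray('side',u1); b,e=ray('top',u2)
    s=np.linalg.lstsq(np.c_[d,-e],b-a,rcond=None)[0]
    p,q=a+s[0]*d,b+s[1]*e; return (p+q)/2,np.linalg.norm(p-q)
E
python3 - <<'E'
from h import *
for n in ("side","top"):
    z=np.load(f"pics/{n}0.npz"); p,d=z['p'],z['d']
    hsv=cv2.cvtColor(p,cv2.COLOR_RGB2HSV)
    m=cv2.inRange(hsv,(108,130,50),(128,255,255))
    k,l,s,c=cv2.connectedComponentsWithStats(m)
    for i in range(1,k):
        if s[i,4]>30:
            ys,xs=np.where(l==i); r=cv2.minAreaRect(np.c_[xs,ys].astype(np.float32))
            print(n,s[i],c[i].round(1),r, onz(n,c[i],.012).round(4), [onz(n,q,.012).round(3)[:2].tolist() for q in cv2.boxPoints(r)])
    x,y,w=(377,226,14) if n=='side' else (329,147,14)
    g=p[y-w:y+w,x-w:x+w].min(2); mm=(g<45).astype(np.uint8)
    k,l,s,c=cv2.connectedComponentsWithStats(mm)
    for i in range(1,k):
        if s[i,4]>8: print(n,'dark',s[i],c[i]+[x-w,y-w],onz(n,c[i]+[x-w,y-w],.101))
    X,Y,W=(355,215,60) if n=='side' else (295,165,70)
    cv2.imwrite(f"pics/{n}zoom.png",cv2.cvtColor(cv2.resize(p[Y-45:Y+45,X-W:X+W],None,fx=5.5,fy=5.5,interpolation=2),cv2.COLOR_RGB2BGR))
E
```

```text
side [293 155   9  28 230] [296.9 168.4] ((297.0, 168.5), (27.0, 8.0), 90.0) [0.6859 0.1758 0.012 ] [[0.706, 0.22], [0.723, 0.208], [0.667, 0.133], [0.651, 0.144]]
side [312 167   9  27 203] [315.9 180.1] ((316.0, 180.0), (26.0, 8.0), 90.0) [0.6988 0.117  0.012 ] [[0.719, 0.158], [0.734, 0.147], [0.681, 0.078], [0.666, 0.089]]
side [171 175  30  14 244] [185.9 182.1] ((185.66903686523438, 182.04092407226562), (9.186869621276855, 30.364397048950195), 72.6459732055664) [0.446  0.2923 0.012 ] [[0.415, 0.315], [0.485, 0.301], [0.476, 0.271], [0.408, 0.285]]
side [332 181   9  25 178] [335.7 192.6] ((335.6724548339844, 192.93104553222656), (7.474093914031982, 24.332326889038086), 4.763641834259033) [0.711  0.0581 0.012 ] [[0.678, 0.035], [0.731, 0.092], [0.744, 0.08], [0.691, 0.024]]
side [350 188  14  30 284] [356.6 202.7] ((356.53277587890625, 202.50436401367188), (10.837425231933594, 29.406423568725586), 7.594643592834473) [0.7296 0.0061 0.012 ] [[0.69, -0.015], [0.755, 0.048], [0.772, 0.029], [0.706, -0.032]]
side [349 243  11  18 130] [354.1 252.6] ((355.0, 252.00001525878906), (9.83
[... 2138 characters left out ...]
054688), (6.933752059936523, 42.7119140625), 19.440034866333008) [ 0.5056 -0.3537  0.012 ] [[0.459, -0.329], [0.555, -0.363], [0.55, -0.378], [0.454, -0.344]]
top [146 226  14  30 238] [152.6 240.2] ((152.53773498535156, 240.36793518066406), (8.928435325622559, 30.081960678100586), 15.94539737701416) [0.4452 0.2932 0.012 ] [[0.413, 0.312], [0.482, 0.295], [0.477, 0.274], [0.407, 0.291]]
top [281 229  18  41 263] [289.4 248. ] ((289.10003662109375, 249.1999969482422), (6.640782356262207, 41.42583465576172), 18.434947967529297) [ 0.434  -0.0341  0.012 ] [[0.387, -0.011], [0.48, -0.04], [0.476, -0.056], [0.382, -0.026]]
top dark [11 11  7  7 37] [329. 147.] [ 0.65963952 -0.11717232  0.101     ]
```

```bash
python3 - <<'E'
from h import *
A=[]
for n,(X,Y) in (("top",(150,250)),("side",(175,185)),("top",(320,155)),("side",(370,225))):
    p=np.load(f"pics/{n}0.npz")['p'][Y-35:Y+35,X-40:X+40]
    A.append(cv2.resize(p,None,fx=4.2,fy=4.2,interpolation=cv2.INTER_NEAREST))
I=np.vstack([np.hstack(A[:2]),np.hstack(A[2:])]); print(I.shape)
cv2.imwrite("pics/z.png",cv2.cvtColor(I,cv2.COLOR_RGB2BGR))
p=np.load("pics/side0.npz")['p']; print(p[218:234,366:390].sum(2)//3)
E
```

```text
(588, 672, 3)
[[116 110 112 118 124 127 128 128 128 128 128 128 129 129 131 133 136 138
  140 141 142 143 145 145]
 [108 111 119 124 127 128 129 128 128 128 128 128 128 128 128 129 131 133
  134 136 139 141 144 146]
 [109 118 124 127 128 128 128 128 127 127 127 127 127 128 128 129 129 129
  131 133 135 139 141 143]
 [116 124 127 128 128 128 127 126 124 123 123 124 125 125 127 128 128 128
  129 130 132 134 137 140]
 [124 127 128 129 128 126 122 116 113 111 111 112 114 118 122 125 127 128
  128 128 129 131 132 135]
 [128 128 128 128 125 120 111 101  93  90  90  93  97 102 111 119 125 128
  129 129 128 129 129 131]
 [129 129 129 127 122 110  94  81  73  70  70  73  76  83  95 108 120 126
  128 129 128 128 129 129]
 [129 129 129 127 118 100  79  65  61  60  59  60  61  66  79  97 114 125
  128 128 128 129 129 129]
 [129 129 128 126 117  97  72  59  57  57  56  56  55  57  68  88 110 124
  129 129 129 129 129 128]
 [128 129 129 127 118  99  75  60  56  57  57  56  53  54  63  84 107 123
  128 129 129 129 129 127]
 [129 129 129 127 122 107  86  68  60  58  56  55  54  55  66  88 110 124
  129 129 129 129 128 123]
 [129 130 129 129 126 117 102  86  73  66  62  61  62  67  82 102 118 126
  129 129 129 128 124 113]
 [127 128 129 129 129 125 117 107  95  87  82  81  83  91 103 116 125 128
  129 129 128 124 114  97]
 [120 125 128 129 129 129 127 122 117 111 107 107 109 113 120 125 128 130
  129 128 124 114  96  76]
 [102 114 121 126 128 128 129 128 126 125 123 124 125 126 128 129 130 130
  129 126 116 100  78  62]
 [ 78  92 104 115 123 128 129 129 130 129 129 129 128 130 129 129 130 129
  126 117 102  81  63  54]]
```

View pics/z.png

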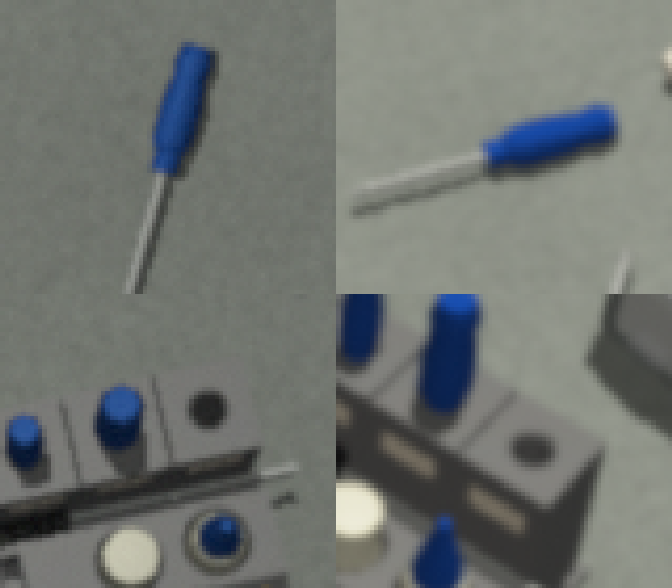

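```bash
python3 - <<'E'
from h import *
print('hole two', two((376.5,226.6),(329,147)), onz('side',(376.5,226.6),.101), onz('top',(329,147),.101))
# handle: rear end & neck end
for n in ("side","top"):
    z=np.load(f"pics/{n}0.npz"); p=z['p']
    m=cv2.inRange(cv2.cvtColor(p,cv2.COLOR_RGB2HSV),(108,130,50),(128,255,255))
    k,l,s,c=cv2.connectedComponentsWithStats(m)
    t=(186,182) if n=='side' else (153,240)
    i=l[t[1],t[0]]; ys,xs=np.where(l==i)
    P=np.array([onz(n,q,.012)[:2] for q in np.c_[xs,ys]])
    u=np.linalg.svd(P-P.mean(0))[2][0]; u*=-np.sign(u[0]) # toward tip (-x)
    a=(P-P.mean(0))@u; v=np.array([-u[1],u[0]]); b=(P-P.mean(0))@v
    rear=P.mean(0)+u*(a.min()-.001)
    print(n,'u',u,'len',np.ptp(a)+.002,'wid',np.ptp(b),'handle centre from rear',rear+u*.031,'blue mid-6mm',P.mean(0)+u*((a.min()+a.max())/2-.006))
# neighbours: tops
for nm,u1,u2 in (('n1',(358,190),(309,145)),):
    print(two(u1,u2))
d=np.load("pics/top0.npz")['d']
def pt(n,u,v):
    d=np.load(f"pics/{n}0.npz")['d'][v,u]; o,r=ray(n,(u,v)); return (o+r*d).round(4)
print([pt('top',*q) for q in ((329,138),(320,148),(308,146),(285,152),(153,240),(330,178))])
E
```

```text
hole two (array([ 0.66071707, -0.11776358,  0.0986588 ]), np.float64(0.0013472633015191463)) [ 0.65980166 -0.11930252  0.101     ] [ 0.65963952 -0.11717232  0.101     ]
side u [-0.97507028  0.22189624] len 0.07283034090399323 wid 0.030868143346191316 handle centre from rear [0.45135822 0.29112429] blue mid-6mm [0.45192847 0.29099452]
top u [-0.97455156  0.22416346] len 0.07345551301542887 wid 0.02159224137817196 handle centre from rear [0.45035381 0.29202061] blue mid-6mm [0.45061913 0.29195959]
(array([ 0.64772004, -0.06935277,  0.16866878]), np.float64(0.0013084894055139615))
[array([ 0.68  , -0.1169,  0.1014]), array([ 0.6559, -0.0968,  0.1061]), array([ 0.6467, -0.0678,  0.1659]), array([ 0.635 , -0.0197,  0.1562]), array([0.4454, 0.289 , 0.0241]), array([ 0.5922, -0.1216,  0.086 ])]
```

The two views agree within about 2 mm. The hole is at (0.660, -0.118, 0.101), with the block top reading 0.1014. The handle centre is at (0.451, 0.2915, 0.012). The blue region measures 73 mm, which fits a 62 mm handle plus the 12 mm neck. I'll shut the fingers and rise first.

```bash
cat > go.py <<'E'
import sys
from h import *
from workcell import manip
o=manip.get_obs(); Rm=R.from_quat(o['ee_rot']).as_matrix()
g=np.array(list(map(float,sys.argv[1:4])))
print('t',o['clock'],'pos',o['position'].round(4),'toolz',Rm[:,2].round(3),'tooly',Rm[:,1].round(3),'j',o['joint_pos'].round(2),'w',o['grip_width'])
print('units',(Rm.T@(g-o['position'])/.04).round(3))
E
python3 -m pendant '[[0,0,-1,0,1],[0,0,-2,0,1],[0,0,-3,0,1],[0,0,-3,0,1],[0,0,-3,0,1]]'; python3 go.py 0.66 -0.118 0.34
```

```text
clock: 0.72
position: [0.1845, 0.5969, 0.3503]
ee_rot: [0.149, 0.989, -0.001, -0.0]
ft_force: [0.6, -0.6, 0.1]
grip_width: -0.001
t 0.725 pos [0.1845 0.5969 0.3503] toolz [-0.    -0.001 -1.   ] tooly [ 0.295  0.955 -0.001] j [-1.3   0.3  -0.06  1.25  0.02  1.59 -0.08] w -0.0007729703516894489
units [-16.635 -13.565   0.275]
```

```bash
python3 -m pendant '[[-0.9,-0.7,0,0,1],[-1.8,-1.45,0,0,1],[-2.8,-2.3,0,0,1],[-3.8,-3.1,0,0,1],[-4.8,-3.9,0,0,1]]'; python3 go.py 0.66 -0.118 0.34
```

```text
clock: 1.35
position: [0.3224, 0.3894, 0.3498]
ee_rot: [0.149, 0.989, -0.001, -0.0]
ft_force: [0.6, -0.1, -0.1]
grip_width: -0.002
t 1.35 pos [0.3224 0.3894 0.3498] toolz [-0.001 -0.002 -1.   ] tooly [ 0.295  0.955 -0.002] j [-1.05  0.03  0.08  1.57 -0.    1.54  0.3 ] w -0.0023960604272261284
units [-11.81   -9.626   0.257]
```

```bash
python3 -m pendant '[[-1,-0.8,0,0,1],[-2,-1.6,0,0,1],[-3,-2.4,0,0,1],[-4,-3.2,0,0,1],[-5,-4.1,0,0,1]]'; python3 go.py 0.66 -0.118 0.34
```

```text
clock: 1.98
position: [0.4648, 0.1741, 0.3498]
ee_rot: [0.149, 0.989, -0.001, -0.001]
ft_force: [1.3, 0.4, -0.1]
grip_width: 0.0
t 1.975 pos [0.4648 0.1741 0.3498] toolz [-0.002 -0.001 -1.   ] tooly [ 0.295  0.956 -0.002] j [-0.79 -0.    0.34  1.6   0.    1.54  0.82] w 0.0004526998024251717
units [-6.818 -5.538  0.244]
```

```bash
python3 -m pendant '[[-1,-0.8,0,0,1],[-2,-1.6,0,0,1],[-3,-2.4,0,0,1],[-4,-3.2,0,0,1],[-5,-4.1,0,0,1]]'; python3 go.py 0.66 -0.118 0.34
```

```text
clock: 2.6
position: [0.6076, -0.041, 0.3497]
ee_rot: [0.149, 0.989, -0.0, -0.001]
ft_force: [0.7, 0.4, 0.6]
grip_width: -0.001
t 2.6 pos [ 0.6076 -0.041   0.3497] toolz [-0.002  0.    -1.   ] tooly [ 0.294  0.956 -0.001] j [-0.45  0.29  0.58  1.33 -0.16  1.57  1.38] w -0.0006183947273275214
units [-1.82  -1.453  0.24 ]
```

```bash
python3 -m pendant '[[-0.9,-0.7,0,0,1],[-1.8,-1.4,0,0,1],[-1.8,-1.4,0,0,1],[-1.8,-1.4,0,0,1]]'; python3 go.py 0.66 -0.118 0.137
```

```text
clock: 3.1
position: [0.6591, -0.1145, 0.35]
ee_rot: [0.149, 0.989, 0.0, -0.001]
ft_force: [-0.7, 0.7, -0.1]
grip_width: 0.001
t 3.1 pos [ 0.6591 -0.1145  0.35  ] toolz [-0.002  0.001 -1.   ] tooly [ 0.296  0.955 -0.   ] j [-0.29  0.45  0.61  1.14 -0.25  1.62  1.53] w 0.0007234362408503751
units [-0.058 -0.077  5.324]
```

```bash
python3 -m pendant '[[-0.06,-0.08,0.9,0,1],[-0.06,-0.08,1.8,0,1],[-0.06,-0.08,2.7,0,1],[-0.06,-0.08,3.5,0,1],[-0.06,-0.08,3.5,0,1]]'; python3 go.py 0.66 -0.118 0.135;python3 - <<'E'
from h import *
from workcell import camera
A=[]
for n,(X,Y) in (("top",(320,155)),("side",(370,215))):
    p=camera(n)[0][Y-70:Y+70,X-50:X+50]; A.append(cv2.resize(p,None,fx=4,fy=4))
cv2.imwrite("pics/pre.png",cv2.cvtColor(np.hstack(A),cv2.COLOR_RGB2BGR))
E
```

```text
clock: 3.72
position: [0.6593, -0.1164, 0.2091]
ee_rot: [0.148, 0.989, 0.0, -0.002]
ft_force: [0.7, -0.6, -0.0]
grip_width: 0.001
t 3.725 pos [ 0.6593 -0.1164  0.2091] toolz [-0.004  0.002 -1.   ] tooly [0.293 0.956 0.   ] j [-0.3   0.49  0.58  1.38 -0.27  1.35  1.56] w 0.0012861297337478281
units [-0.036 -0.034  1.853]
```

View pics/pre.png

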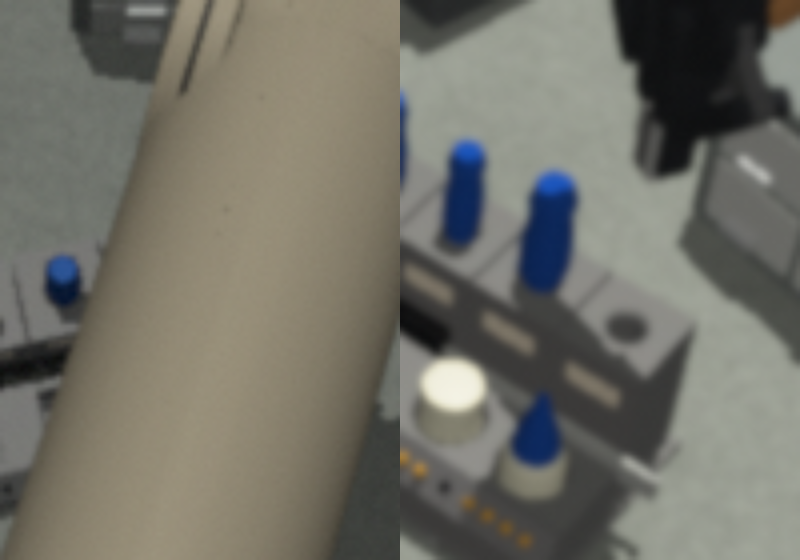

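The side view shows the shut fingertips above the hole, at about (665,175) in the crop against the hole at (627,327). The forearm blocks the top view from well above. I'll come down to about 33 mm off and hold.

```bash
python3 -m pendant '[[-0.04,-0.03,0.6,0,1],[-0.04,-0.03,1.2,0,1],[-0.04,-0.03,1.85,0,1],[-0.04,-0.03,1.85,0,1],[-0.04,-0.03,1.85,0,1]]'; python3 go.py 0.66 -0.118 0.135;python3 - <<'E'
from h import *
from workcell import camera
X,Y=370,215
p=camera("side")[0][Y-70:Y+70,X-70:X+70]
cv2.imwrite("pics/hov.png",cv2.cvtColor(cv2.resize(p,None,fx=4,fy=4),cv2.COLOR_RGB2BGR))
E
```

```text
clock: 4.45
position: [0.663, -0.1203, 0.1395]
ee_rot: [0.149, 0.989, 0.0, 0.001]
ft_force: [0.3, -0.4, 1.1]
grip_width: 0.003
t 4.45 pos [ 0.663  -0.1203  0.1395] toolz [ 0.003 -0.    -1.   ] tooly [0.295 0.955 0.001] j [-0.29  0.54  0.56  1.46 -0.3   1.22  1.59] w 0.0027399587893651963
units [0.089 0.033 0.113]
```

View pics/hov.png

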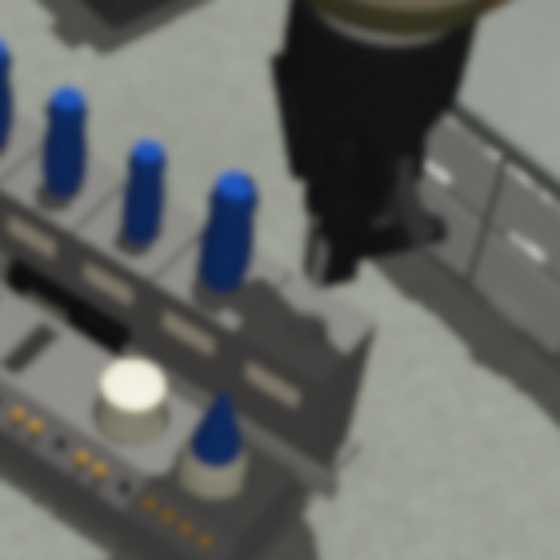

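```bash
python3 -m pendant '[[0.08,0.05,0.05,0,1],[0.08,0.05,0.05,0,1],[0.08,0.05,0.05,0,1],[0.08,0.05,0.05,0,1],[0.08,0.05,0.05,0,1]]'; python3 go.py 0.66 -0.118 0.135; python3 - <<'E'
from h import *
from workcell import manip
c=get_calibration('side'); f=210/np.tan(np.radians(c['vfov']/2))
for P in (manip.get_obs()['position'],[.66,-.118,.101]):
    q=R.from_quat(c['rotation']).inv().apply(np.array(P)-c['position']); print(q[:2]/q[2]*f+[c['cx'],c['cy']])
E
```

```text
clock: 5.12
position: [0.6595, -0.1174, 0.1353]
ee_rot: [0.149, 0.989, 0.0, -0.0]
ft_force: [-0.0, -0.1, -0.6]
grip_width: -0.001
t 5.125 pos [ 0.6595 -0.1174  0.1353] toolz [-0.  0. -1.] tooly [0.295 0.955 0.   ] j [-0.29  0.54  0.56  1.47 -0.3   1.21  1.58] w -0.0007582751034890118
units [-0.015 -0.01   0.007]
[378.14494762 214.53881591]
[376.11828113 226.13026439]
```

```bash
python3 - <<'E'
from h import *
from workcell import camera
X,Y=375,205
p=camera("side")[0].copy(); p=np.clip(p.astype(float)*1.0,0,255)
p=(255*(p/255)**.5).astype(np.uint8)[Y-35:Y+35,X-35:X+35]
I=cv2.resize(p,None,fx=8,fy=8)
for u,col in (((378.1,214.5),(255,0,0)),((376.1,226.1),(0,255,0))):
    cv2.circle(I,(int((u[0]-X+35.5)*8),int((u[1]-Y+35.5)*8)),4,col,-1)
cv2.imwrite("pics/hov2.png",cv2.cvtColor(I,cv2.COLOR_RGB2BGR))
E
```

```text
(no output)
```

View pics/hov2.png

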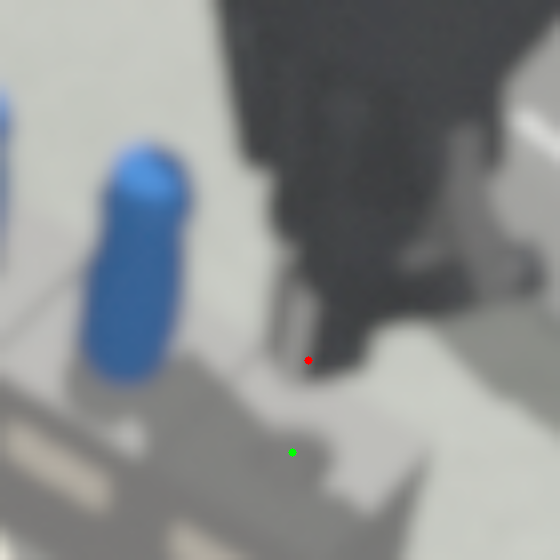

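The tips lie where they should in the side view, within about 1–2 px of the predicted position, and directly above the hole (green). I'll hold here.

```bash
python3 -m pendant '[[0,0,0,0,1],[0,0,0,0,1],[0,0,0,0,1],[0,0,0,0,1],[0,0,0,0,1]]'; python3 go.py 0.66 -0.118 0.135
```

```text
clock: 5.8
position: [0.6595, -0.1174, 0.1353]
ee_rot: [0.149, 0.989, 0.0, 0.0]
ft_force: [0.3, -0.4, 0.4]
grip_width: 0.001
t 5.8 pos [ 0.6595 -0.1174  0.1353] toolz [ 0.  0. -1.] tooly [0.295 0.955 0.   ] j [-0.29  0.54  0.56  1.47 -0.3   1.21  1.58] w 0.0014289468460855932
units [-0.015 -0.011  0.007]
```

```bash
python3 -m pendant '[[0,0,0,0,1],[0,0,0,0,1],[0,0,0,0,1],[0,0,0,0,1],[0,0,0,0,1]]'; python3 go.py 0.66 -0.118 0.135
```

```text
clock: 6.42
position: [0.6595, -0.1173, 0.1353]
ee_rot: [0.149, 0.989, 0.0, -0.0]
ft_force: [-1.2, 0.1, 0.0]
grip_width: 0.001
t 6.425 pos [ 0.6595 -0.1173  0.1353] toolz [ 0.  0. -1.] tooly [0.295 0.955 0.   ] j [-0.29  0.54  0.56  1.47 -0.3   1.21  1.58] w 0.0014632339523649202
units [-0.016 -0.012  0.007]
```

```bash
python3 -m pendant '[[0,0,0,0,1],[0,0,0,0,1],[0,0,0,0,1],[0,0,0,0,1],[0,0,0,0,1]]'; python3 go.py 0.66 -0.118 0.135
```

```text
clock: 7.05
position: [0.6595, -0.1174, 0.1353]
ee_rot: [0.149, 0.989, 0.0, -0.0]
ft_force: [0.5, -0.7, -0.3]
grip_width: -0.002
t 7.05 pos [ 0.6595 -0.1174  0.1353] toolz [ 0.  0. -1.] tooly [0.295 0.955 0.   ] j [-0.29  0.54  0.56  1.47 -0.3   1.21  1.58] w -0.002351489725673855
units [-0.016 -0.012  0.007]
```

```bash
python3 -m pendant '[[0,0,-1,0,1],[0,0,-2,0,1],[0,0,-3,0,1],[0,0,-4,0,1],[0,0,-5.3,0,1]]'; python3 go.py 0.451 0.2915 0.34
```

```text
clock: 7.68
position: [0.6591, -0.1172, 0.348]
ee_rot: [0.149, 0.989, 0.0, -0.001]
ft_force: [0.2, -0.1, 0.8]
grip_width: -0.007
t 7.675 pos [ 0.6591 -0.1172  0.348 ] toolz [-0.001  0.    -1.   ] tooly [ 0.295  0.955 -0.   ] j [-0.29  0.45  0.61  1.14 -0.25  1.62  1.54] w -0.007475983017019399
units [7.986 8.226 0.21 ]
```

Held for over 2 s (clock 4.5–7.05). Now the fingers go high across to the handle.

```bash
python3 -m pendant '[[0.8,0.8,0,0,1],[1.6,1.6,0,0,1],[2.4,2.5,0,0,1],[3.3,3.4,0,0,1],[4.2,4.3,0,0,1]]'; python3 go.py 0.451 0.2915 0.34
```

```text
clock: 8.3
position: [0.5489, 0.0979, 0.3474]
ee_rot: [0.149, 0.989, 0.0, 0.0]
ft_force: [1.4, 0.5, 0.2]
grip_width: 0.003
t 8.3 pos [0.5489 0.0979 0.3474] toolz [ 0.  0. -1.] tooly [0.295 0.955 0.   ] j [-0.71  0.15  0.52  1.47 -0.07  1.54  1.08] w 0.0028071449585670392
units [3.767 3.902 0.186]
```

```bash
python3 -m pendant '[[0.9,0.9,0,0,1],[1.8,1.8,0,0,1],[2.7,2.8,0,0,1],[3.7,3.8,0,0,1],[3.7,3.8,0,0,1]]'; python3 go.py 0.451 0.2915 0.06
```

```text
clock: 8.93
position: [0.4505, 0.29, 0.3469]
ee_rot: [0.145, 0.989, 0.0, -0.001]
ft_force: [0.3, 0.0, 1.1]
grip_width: -0.001
t 8.925 pos [0.4505 0.29   0.3469] toolz [-0.001  0.001 -1.   ] tooly [0.288 0.958 0.   ] j [-0.96  0.09  0.34  1.52 -0.03  1.54  0.65] w -0.0012660614845989959
units [-0.012  0.038  7.173]
```

```bash
python3 -m pendant '[[0,0.04,1,0,1],[0,0.04,2,0,1],[0,0.04,3,0,1],[0,0.04,4,0,1],[0,0.04,4.9,0,1]]'; python3 go.py 0.451 0.2915 0.056
```

```text
clock: 9.55
position: [0.4541, 0.286, 0.1501]
ee_rot: [0.15, 0.989, -0.0, 0.0]
ft_force: [0.7, 0.1, 0.0]
grip_width: -0.001
t 9.55 pos [0.4541 0.286  0.1501] toolz [ 0. -0. -1.] tooly [ 0.296  0.955 -0.   ] j [-0.94  0.2   0.33  1.82 -0.07  1.14  0.68] w -0.0011105468517335656
units [0.115 0.108 2.352]
```

```bash
python3 -m pendant '[[0,0,0.8,0,1],[0,0,1.6,0,1],[0,0,2.2,0,1],[0,0,2.2,0,1],[0,0,2.2,0,1]]'; python3 go.py 0.451 0.2915 0.056
```

```text
clock: 10.18
position: [0.4546, 0.287, 0.0644]
ee_rot: [0.15, 0.989, 0.0, 0.0]
ft_force: [0.7, 0.4, 0.1]
grip_width: 0.0
t 10.175 pos [0.4546 0.287  0.0644] toolz [ 0.001  0.001 -1.   ] tooly [0.296 0.955 0.001] j [-0.92  0.31  0.32  1.89 -0.12  0.96  0.72] w 0.0004590741725762059
units [0.119 0.081 0.21 ]
```

```bash
python3 -m pendant '[[0.1,0.1,0.2,0,1],[0.1,0.1,0.2,0,1],[0.1,0.1,0.2,0,1],[0.1,0.1,0.2,0,1],[0.1,0.1,0.2,0,1]]'; python3 go.py 0.451 0.2915 0.056; python3 - <<'E'
from h import *
from workcell import manip,camera
c=get_calibration('side'); f=210/np.tan(np.radians(c['vfov']/2))
p=camera('side')[0]; X,Y=190,165
p=(255*(p/255)**.5).astype(np.uint8)[Y-45:Y+45,X-60:X+60]
I=cv2.resize(p,None,fx=6,fy=6)
for P,col in ((manip.get_obs()['position'],(255,0,0)),([.451,.2915,.012],(0,255,0))):
    q=R.from_quat(c['rotation']).inv().apply(np.array(P)-c['position']); u=q[:2]/q[2]*f+[c['cx'],c['cy']]; print(u)
    cv2.circle(I,(int((u[0]-X+60.5)*6),int((u[1]-Y+45.5)*6)),4,col,-1)
cv2.imwrite("pics/st.png",cv2.cvtColor(I,cv2.COLOR_RGB2BGR))
p=camera('top')[0]; cv2.imwrite("pics/st_top.png",cv2.cvtColor(p,cv2.COLOR_RGB2BGR))
E
```

```text
clock: 10.8
position: [0.4513, 0.292, 0.0555]
ee_rot: [0.149, 0.989, 0.0, 0.0]
ft_force: [-0.4, 0.1, 0.3]
grip_width: -0.003
t 10.8 pos [0.4513 0.292  0.0555] toolz [ 0.  0. -1.] tooly [0.295 0.955 0.   ] j [-0.93  0.32  0.31  1.9  -0.12  0.94  0.71] w -0.003252299071257204
units [ 0.002 -0.015 -0.013]
[184.72344436 168.01328666]
[187.90959585 181.45830866]
```

View pics/st.png

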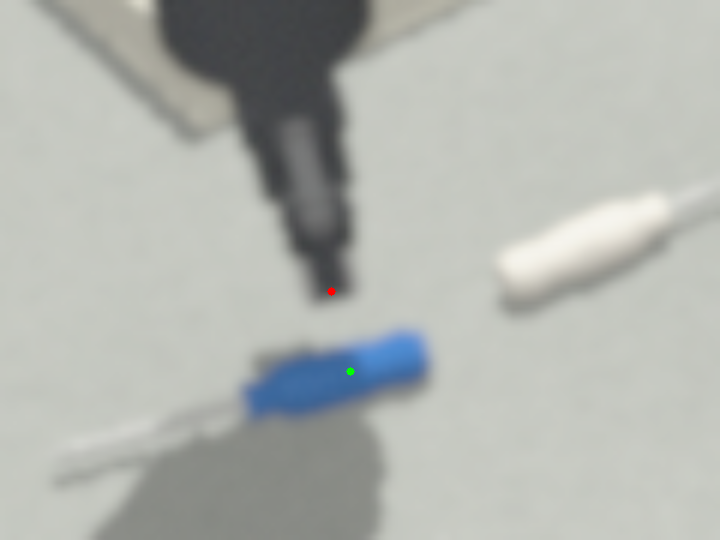

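View pics/st_top.png

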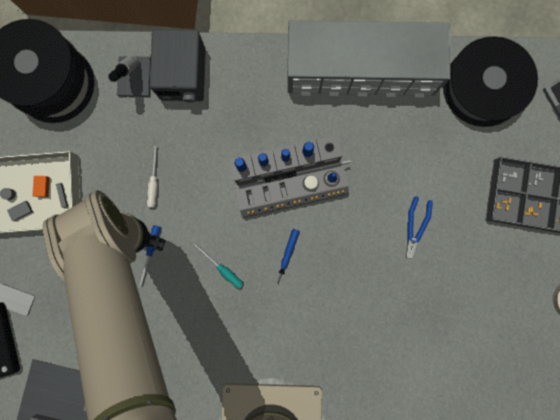

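The side view shows the fingertips at the red mark, just above the blue handle's middle (green). In the top view the gripper is over the handle at (153,240), and the four drivers, deburrer, pliers and look-alikes haven't moved. I'll hold, then hand in.

```bash
python3 -m pendant '[[0,0,0,0,1],[0,0,0,0,1],[0,0,0,0,1],[0,0,0,0,1],[0,0,0,0,1]]'
```

```text
clock: 11.52
position: [0.4511, 0.2921, 0.0553]
ee_rot: [0.149, 0.989, 0.0, 0.0]
ft_force: [-0.1, -0.5, 0.6]
grip_width: -0.001
```

```bash
python3 -m pendant '[[0,0,0,0,1],[0,0,0,0,1],[0,0,0,0,1],[0,0,0,0,1],[0,0,0,0,1]]'
```

```text
clock: 12.15
position: [0.4511, 0.292, 0.0553]
ee_rot: [0.149, 0.989, 0.0, -0.0]
ft_force: [-0.0, -0.5, 0.2]
grip_width: -0.0
```

```bash
python3 -m pendant '[[0,0,0,0,1],[0,0,0,0,1],[0,0,0,0,1],[0,0,0,0,1],[0,0,0,0,1]]'
```

```text
clock: 12.78
position: [0.4511, 0.292, 0.0553]
ee_rot: [0.149, 0.989, 0.0, -0.0]
ft_force: [-0.0, -0.1, 0.2]
grip_width: 0.002
```

```bash
python3 -m pendant '[[0,0,0,0,1],[0,0,0,0,1],[0,0,0,0,1],[0,0,0,0,1],[0,0,0,0,1]]'; python3 go.py 0.451 0.2915 0.056; python3 -c "
from workcell import hand_in
print(hand_in())"
```

```text
clock: 13.4
position: [0.4512, 0.292, 0.0553]
ee_rot: [0.149, 0.989, 0.0, 0.0]
ft_force: [1.0, -0.9, -0.3]
grip_width: 0.001
t 13.4 pos [0.4512 0.292  0.0553] toolz [ 0.  0. -1.] tooly [0.295 0.955 0.   ] j [-0.93  0.32  0.31  1.9  -0.12  0.94  0.71] w 0.0008704037722166226
units [-0.    -0.014 -0.017]
the job is handed in; nothing more can be done
None
```

The empty holder is the one at the robot's right-hand (-y) end of the back row. I pointed the shut fingertips straight down at its hole from about 34 mm above for over 2 s. I then crossed at 0.35 m height and pointed at the handle of the blue screwdriver lying on the bench, about 31 mm above it. I handed in at 13.4 s, still pointing there.

- **Position:** at both points the last TCP readings were within about 1 mm of the measured target. The two camera views agreed on those targets to within about 2 mm.
- **Contact:** the force readings stayed at noise level, below about 1.5 N. In the last pictures nothing had moved.
- **Limits of the checks:** at the hole, the forearm hid the top view, so only the side view confirmed it. There the fingertips appeared 1–2 pixels (about 3 mm) from where they were predicted. On first arrival the TCP read 3–4 mm off, which I corrected before most of the hold.

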